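Steady the drying stand and set up its peg tray

TASK

Get the little blue stand ready for the pegs: first screw both of its adjustable feet down (knobs clockwise) until each rubber sole just touches the coloured pad below it, without overtightening. Then lift the top (green) tray off the pile, leaving the grey ones where they are, and set it down flat inside the lip of the stand's deck, and gather all the clothes pegs that lie on the worktop into that tray. Leave the marker pen alone.

Things in the scene. Friction and masses are not known exactly. Their poses are not given: they have to be found in the camera images.
- stand: blue stand fixed to the worktop: deck 176 x 226 mm (x by y) on a grey block; origin on the worktop under the deck's centre, x away from the robot. A steel ear on each side carries a knob above and its foot below, both on the vertical axis at x = -30 mm, y = +150 mm (left) or -150 mm (right).
- deck (a point): centre of the stand's deck, on its upper face, 45 mm above the worktop; axes as the stand's. The deck has a lip 5 mm high all round; inside the lip it measures 166 x 216 mm (x by y).
- knob_l (a joint): Left (+y) knob's angle (rad, 0 to 5.6): grows as it is turned clockwise seen from above, which screws that foot down. Height of the unpressed sole's underside above the worktop = 13 mm - 2.5 mm x angle. Turns stiffly (0.08 N m) and stays.
- knob_r (a joint): Right (-y) knob's angle (rad, 0 to 5.6): grows as it is turned clockwise seen from above, which screws that foot down. Height of the unpressed sole's underside above the worktop = 13 mm - 2.5 mm x angle. Turns stiffly (0.08 N m) and stays.
- knob_l_grip (a point): Left knob, point on its axis 65 mm above the worktop: black bar 42 mm long, 14 mm thick (grip across this), 28 mm tall, on a 42 mm disc; the bar's top is 12 mm above this point, its foot 16 mm below. The bar runs along this point's x axis, which turns with the knob (at angle 0 it is the stand's x). Yellow mark on the -x half. The knob does not rise or sink.
- knob_r_grip (a point): Right knob, point on its axis 65 mm above the worktop: black bar 42 mm long, 14 mm thick (grip across this), 28 mm tall, on a 42 mm disc; the bar's top is 12 mm above this point, its foot 16 mm below. The bar runs along this point's x axis, which turns with the knob (at angle 0 it is the stand's x). Yellow mark on the -x half. The knob does not rise or sink.
- foot_l: Left (+y) adjustable foot: steel stem with a springy black rubber sole 30 mm across; origin at the centre of the unpressed sole's underside, z up. Moves straight down 2.5 mm per radian of its knob, without turning, and stays put. Once the sole meets the pad it gives about 1 mm per 10 N; driven 0.2 to 2 mm further than first touch it touches and is not overtightened.
- foot_r: Right (-y) adjustable foot: steel stem with a springy black rubber sole 30 mm across; origin at the centre of the unpressed sole's underside, z up. Moves straight down 2.5 mm per radian of its knob, without turning, and stays put. Once the sole meets the pad it gives about 1 mm per 10 N; driven 0.2 to 2 mm further than first touch it touches and is not overtightened.
- pad_thin: red round pad fixed to the worktop below one of the two feet, 52 mm across, 4 mm thick; origin at the centre of its underside, on the worktop. Which foot it is under varies.
- pad_thick: orange round pad fixed to the worktop below the other foot, 52 mm across, 7 mm thick; origin at the centre of its underside, on the worktop.
- tray_top: green tray, top of the pile of three: 150 x 200 mm (x by y), 34 mm high, 0.25 kg, walls 4 mm, floor 3 mm; origin at the centre of its underside. In its middle a grip fin 12 mm thick (x), 60 mm long (y), up to the rim (34 mm above the underside); beyond the fin a divider 4 mm thick and 15 mm high runs on along y. Turned by half a turn it is the same.
- tray_mid: grey tray of the same shape, directly under the green one; stays.
- tray_low: grey tray of the same shape, at the bottom of the pile on the worktop; stays.
- peg_1: wooden (brown) clothes peg, 15 x 72 x 12 mm, 12 g, lying on the worktop; origin at the centre of its underside, long axis = its y. It may be absent.
- peg_2: yellow clothes peg, 15 x 72 x 12 mm, 12 g, lying on the worktop; origin at the centre of its underside, long axis = its y. It may be absent.
- peg_3: wooden (brown) clothes peg, 15 x 72 x 12 mm, 12 g, lying on the worktop; origin at the centre of its underside, long axis = its y. It may be absent.
- peg_4: pink clothes peg, 15 x 72 x 12 mm, 12 g, lying on the worktop; origin at the centre of its underside, long axis = its y. It may be absent.
- marker: marker pen, white with green cap, 17 x 135 x 16 mm, lying near the front edge; not to be disturbed; origin at the centre of its underside, long axis = y.

How it is judged:
By the outcome, as a careful person would: the job done as asked, in the order asked, and still so for the second after the job is handed in, with the robot touching nothing.
Of peg_1, peg_2, peg_3, peg_4 only 2 to 4 are there at a start; the rules pass over those that are not, and their reading is None.
At some moment in a run one of peg_1, peg_2, peg_3, peg_4 may be knocked a few centimetres aside while the robot is not near it.
Once in a run the grip may slacken for a moment while it holds something.
It also fails if it takes over 210 s, if anything falls off the work surface, if the arm or the gripper's body presses on something with over 40 N, if the wrist force passes 120 N, or if a joint passes its speed limit or range.

ROBOT

A 6-joint arm with a two-finger parallel gripper is mounted at the origin on a cart in front of the work surface, level with it; the furniture and walls round the work are solid. World frame = base frame: x ahead of the robot, y to its left, z up, the work surface at z = 0. Lengths are in m, angles in rad, forces in N, time in s.
With the tool pointing down it reaches from about 0.275 to 1 m from the base axis. Payload 8.4 kg.
Tool frame: the origin (TCP) lies on the centre line of the jaws, within the pads' length; the fingertips stand 17 mm ahead of it and the grasp point (between the pads) lies 2 mm behind it (bot.tcp_to_tips is the z of the fingertips in the tool frame, in m); z points along the fingers, y is the line along which they close (so a half turn about z gives the same grasp; the last joint's range is limited). The gripper opens to 85 mm and grips with 20 to 120 N. Pads are 22 mm wide; open, the fingers measure 114 mm over their backs; the gripper's body (76 mm by 85 mm) begins 54 mm behind the grasp point. The pads swing forward as they close: fully open they stand 13 mm farther back than shut.
Start: joints at [-1.242, 0.353, 1.633, -0, 1.155, -0.002], TCP at [0.203, -0.591, 0.248] pointing down, gripper open.
Joint ranges: [-2.63, 2.63], [-0.92, 2.1], [0.06, 2.66], [-1.3, 4.44], [0, 2.69], [-3.02, 3.02]. Speed limits (rad/s): [2.22, 2.22, 2.79, 3.14, 3.14, 3.14].

INTERFACE

Orientations are given as a unit quaternion [x, y, z, w].
In Python, from workcell import bot, vision, move_gripper, get_obs gives the robot as it stands (bot), with the cameras (vision), the gripper as plain functions and the readings as plain functions. Calls block until the motion is done:
- bot.reach(position, orientation): joint-space move of the TCP to a pose.
- bot.servo_line(position, ori=None, velocity=0.15): straight line of the TCP; ori=None keeps the orientation; velocity is the mean speed in m/s.
- bot.goto_joints(angles): joint-space move.
- move_gripper(opening, strength=None): finger opening in m; strength is the grip in N (None keeps the last); returns when the fingers have stopped.
- bot.dwell(seconds).
- bot.solve_ik(position, orientation): joint angles nearest the present ones, or None.
- get_obs(): the state.
- vision.read_camera(name): name is "scene" or "top"; returns a dict with "frame" (480x640x3 uint8, red, green, blue), "intrinsics" (3x3 intrinsics, pixels), "view" (4x4, takes a point from world to camera coordinates). Camera axes: x right, y down, z forward; pixel columns grow to the right and rows downward; lengths in m; the calibration is good to about 2 mm. A picture is of the moment at which its call begins. There is no depth.
A pose or a line that the arm cannot do raises bot.IKError and nothing moves.
- bot.hand_in(): hands the job in; it is judged then, once.
The state is a dict: "time_s": time; "joint_pos": joint angles; "joint_vel": joint speeds; "joint_efforts": joint torques, N m; "position": TCP position; "orientation": TCP orientation; "wrist_force": force on the tool from outside, world axes, zero at the start; "ft_torque": the same for the moment, N m; "gripper_width": finger opening in m; "grip_force": force on a finger pad.
Only numpy, scipy, OpenCV 4.12 (cv2) and the standard library are available. Lean on these libraries where they do the work, as an engineer would, in place of code of your own. Each camera call takes 0.05 s, during which the arm holds its last target. There are 200 camera calls.

## Working session

There is one attempt and no reset: what is moved stays moved. The work goes in short steps, each a Python script; the robot and the scene stay as the last script left them, time stands still between calls to the robot, and variables do not carry over. Pictures are saved under pics/ and viewed, at most 14 in all, crops included, and the job is handed in when it is done.

```bash
ls; mkdir -p pics
python3 - <<'E'
from workcell import bot, vision, move_gripper, get_obs
import cv2,numpy as np
for n in("scene","top"):
    c=vision.read_camera(n); cv2.imwrite(f"pics/{n}0.png",c["frame"][:,:,::-1]); print(n,c["intrinsics"].tolist(),np.round(c["view"],4).tolist())
o=get_obs();print(o["time_s"],o["orientation"],o["wrist_force"],o["gripper_width"],bot.tcp_to_tips)
E
```

```text
pics
workcell.py
scene [[485.30675332377376, 0.0, 318.93809490655696], [0.0, 485.30675332377376, 234.4225218337724], [0.0, 0.0, 1.0]] [[-0.7265, -0.687, -0.0128, 0.3975], [-0.3529, 0.3891, -0.8509, 0.2405], [0.5896, -0.6137, -0.5251, 0.7891], [0.0, 0.0, 0.0, 1.0]]
top [[543.1953063257131, 0.0, 322.77836617957377], [0.0, 543.1953063257131, 241.09471425820325], [0.0, 0.0, 1.0]] [[0.023, -0.9996, 0.0141, 0.0059], [-0.9828, -0.0252, -0.1832, 0.5018], [0.1835, -0.0096, -0.983, 1.2053], [0.0, 0.0, 0.0, 1.0]]
0.1 [ 9.86351090e-01  1.64654621e-01 -9.87157733e-05 -6.11578832e-04] [ 0.21436152 -0.13898358  1.09851996] 0.08527069132858553 0.017
```

View pics/top0.png

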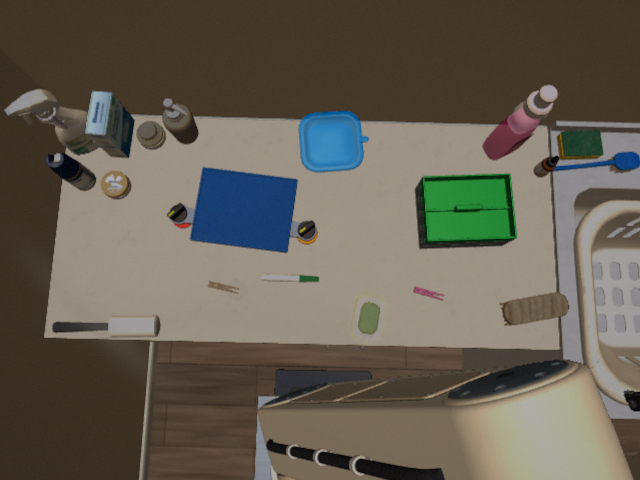

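View pics/scene0.png

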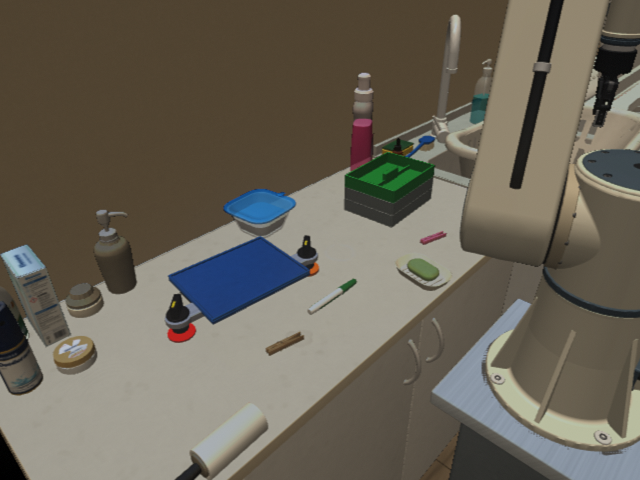

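The top view shows the deck around (245,210). The left knob (178,213) is over the red pad and the right knob (307,230) over the orange one. The green tray is at (467,210), a brown peg at (223,287), a pink peg at (429,293) and the marker at (290,278). Next I'll measure these and zoom in on the knobs.

```bash
cat > h.py <<'E'
from workcell import bot, vision, move_gripper, get_obs
import cv2,numpy as np
from scipy.spatial.transform import Rotation as R
def ray(c,uv):
    V=np.array(c["view"]);K=np.array(c["intrinsics"])
    d=V[:3,:3].T@np.linalg.solve(K,[uv[0],uv[1],1.]); return -V[:3,:3].T@V[:3,3],d
def onz(c,uv,z):
    o,d=ray(c,uv); return o+d*(z-o[2])/d[2]
def proj(c,p):
    q=np.array(c["intrinsics"])@(np.array(c["view"])@np.append(p,1))[:3]; return q[:2]/q[2]
HSV=lambda c:cv2.cvtColor(c["frame"],cv2.COLOR_RGB2HSV)
def blobs(c,lo,hi,z,amin=15):
    "list of (area, pixel centroid, plane rect centre, size, long-axis yaw)"
    m=cv2.inRange(HSV(c),np.array(lo),np.array(hi)); out=[]
    for k in cv2.findContours(m,cv2.RETR_EXTERNAL,cv2.CHAIN_APPROX_NONE)[0]:
        if len(k)<6: continue
        M=cv2.moments(k)
        if M["m00"]<amin: continue
        P=np.array([onz(c,p[0],z)[:2] for p in k],np.float32)
        (ce,wh,a)=cv2.minAreaRect(P*1000); a=np.radians(a)+(0 if wh[0]>wh[1] else np.pi/2)
        out.append((M["m00"],(round(M["m10"]/M["m00"]),round(M["m01"]/M["m00"])),np.round(ce,1),np.round(sorted(wh),1),round(float((a+np.pi/2)%np.pi-np.pi/2),3)))
    return sorted(out,key=lambda t:-t[0])
def down(yaw):
    "tool z down, closing line (tool y) along world direction yaw+90deg; yaw = direction of tool x"
    return R.from_matrix(np.array([[np.cos(yaw),np.sin(yaw),0],[np.sin(yaw),-np.cos(yaw),0],[0,0,-1]]).T).as_quat()
def shot(n,name,box=None,s=1):
    c=vision.read_camera(n); f=c["frame"][:,:,::-1]
    if box: f=f[box[1]:box[3],box[0]:box[2]]
    cv2.imwrite("pics/"+name,cv2.resize(f,None,fx=s,fy=s,interpolation=cv2.INTER_CUBIC)); return c
E
python3 - <<'E'
from h import *
c=vision.read_camera("top"); s=vision.read_camera("scene")
for nm,lo,hi,z in[("blue",(105,150,60),(125,255,255),.05),("green",(50,150,60),(70,255,255),.102),("red",(0,180,120),(4,255,255),.004),("orange",(5,180,120),(16,255,255),.007),("pink",(150,80,80),(175,255,255),.012),("brown",(8,60,60),(25,160,200),.012),("yellow",(24,150,100),(34,255,255),.077)]:
    print(nm);[print("  ",*b) for b in blobs(c,lo,hi,z)[:6]]
f=lambda c,b:cv2.resize(c["frame"][b[1]:b[3],b[0]:b[2],::-1],(380,380),interpolation=cv2.INTER_CUBIC)
cv2.imwrite("pics/knobs.png",np.vstack([np.hstack([f(c,(155,190,205,240)),f(c,(280,206,330,256))]),np.hstack([f(s,(153,285,213,345)),f(s,(278,225,338,285))])])[:600] if 0 else cv2.resize(np.vstack([np.hstack([f(c,(155,190,205,240)),f(c,(280,206,330,256))]),np.hstack([f(s,(153,285,213,345)),f(s,(278,225,338,285))])]),(600,600)))
E
```

```text
blue
   6847.5 (244, 210) [572.2 202.1] [173.9 223.2] 1.466
   491.5 (614, 162) [ 704.5 -626.7] [ 40.8 209.8] -1.43
green
   5583.0 (469, 207) [ 577.4 -306. ] [148.9 198.9] -1.509
   25.5 (310, 278) [408.4  46.7] [ 7.4 35.3] 1.518
red
   18.0 (183, 225) [538.8 351.9] [ 7.3 28.5] -1.374
orange
pink
   1257.0 (508, 135) [ 788.2 -438. ] [ 69.8 161. ] -0.764
   85.0 (424, 292) [ 391.5 -230.4] [12.1 65.8] 1.309
brown
   71325.5 (336, 57) [962.4  27.4] [ 357.4 1650. ] -1.538
   48914.0 (331, 401) [312.2 -66.1] [ 665.2 1377.1] -1.551
   4296.0 (33, 251) [464.5 715.9] [133.9 408.4] 0.001
   1476.5 (535, 308) [ 358.8 -479. ] [ 62.6 158.9] -1.38
   1440.0 (310, 470) [-17.5   1.7] [ 54.  264.5] 1.365
   1228.0 (616, 231) [ 551.5 -681.6] [ 95.3 136.7] -1.442
yellow
```

View pics/knobs.png

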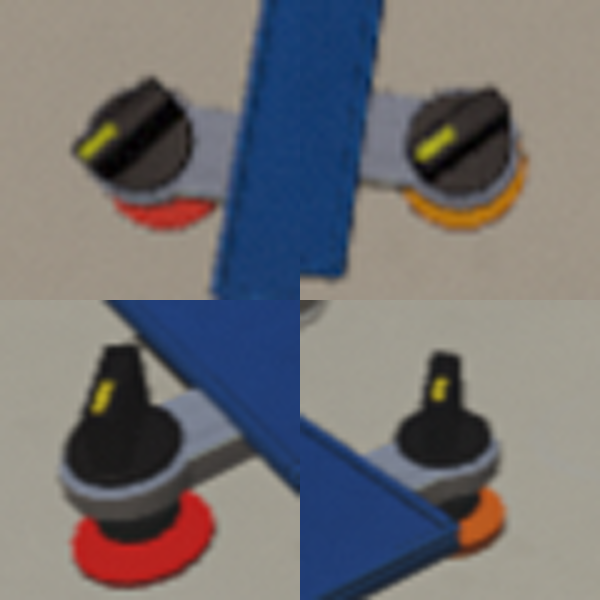

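The crops show both yellow marks pointing left and slightly down in the top view, so both knobs are at roughly 0.9 rad. Red is under the left foot and orange under the right. I'll measure more precisely and check the last-joint range.

Run:
```python
from h import *
c=vision.read_camera("top"); s=vision.read_camera("scene")
S=np.array([.5722,.2021]);y=-.105
Rm=np.array([[np.cos(y),-np.sin(y)],[np.sin(y),np.cos(y)]])
for n,sg in(("l",1),("r",-1)):
    ax=S+Rm@[-.03,.15*sg]
    print(n,ax.round(4),"px",proj(c,[*ax,.077]).round(1),proj(s,[*ax,.077]).round(1))
    for cc,nm in((c,"top"),(s,"scene")):
        u,v=proj(cc,[*ax,.07]).astype(int)
        m=cv2.inRange(HSV(cc),np.array((24,110,70)),np.array((36,255,255)));mm=np.zeros_like(m);mm[v-22:v+22,u-22:u+22]=m[v-22:v+22,u-22:u+22]
        M=cv2.moments(mm,True)
        if M["m00"]:
            p=onz(cc,(M["m10"]/M["m00"],M["m01"]/M["m00"]),.077)[:2]; d=p-ax
            print(nm,M["m00"],(d*1000).round(1),"angle",round((y+np.pi-np.arctan2(d[1],d[0]))%(2*np.pi),3))
    # ik check
    for a in np.arange(.6,4.4,.4):
        for k in(0,1):
            t=y-a+k*np.pi; q=bot.solve_ik([*ax,.07],down(t)); print(round(a,1),k,None if q is None else round(float(q[5]),2),end="; ")
    print()
print(get_obs()["time_s"])
b=blobs(c,(8,40,50),(28,200,220),.012); print([t for t in b if 20<t[0]<400])
```

```text
l [0.5581 0.3544] px [174.9 210.3] [176.5 299.8]
top 23.0 [-5.9  8.6] angle 0.862
scene 20.0 [-5.1 10.2] angle 1.0
0.6 0 2.84; 0.6 1 -0.3; 1.0 0 None; 1.0 1 0.1; 1.4 0 -2.64; 1.4 1 0.5; 1.8 0 -2.24; 1.8 1 0.9; 2.2 0 -1.84; 2.2 1 1.3; 2.6 0 -1.44; 2.6 1 1.7; 3.0 0 -1.04; 3.0 1 2.1; 3.4 0 -0.64; 3.4 1 2.5; 3.8 0 -0.24; 3.8 1 2.9; 4.2 0 0.16; 4.2 1 -2.99; 
r [0.5266 0.0561] px [306.4 227.3] [307.3 239.6]
top 25.0 [-5.4  9.9] angle 0.968
scene 13.0 [-4.3 10.3] angle 1.068
0.6 0 2.38; 0.6 1 -0.76; 1.0 0 2.78; 1.0 1 -0.36; 1.4 0 None; 1.4 1 0.04; 1.8 0 -2.7; 1.8 1 0.44; 2.2 0 -2.3; 2.2 1 0.84; 2.6 0 -1.9; 2.6 1 1.24; 3.0 0 -1.5; 3.0 1 1.64; 3.4 0 -1.1; 3.4 1 2.04; 3.8 0 -0.7; 3.8 1 2.44; 4.2 0 -0.3; 4.2 1 2.84; 
0.3
[(116.5, (562, 148), array([ 742.1, -595.3]), array([ 60.6, 114.1]), 1.054), (41.0, (616, 169), array([ 703.1, -704.5]), array([16.1, 48.6]), 1.294)]
```

```bash
cat >> h.py <<'E'
Y0=-.105; S0=np.array([.5722,.2021])
def st(dx,dy): return S0+np.array([np.cos(Y0)*dx-np.sin(Y0)*dy,np.sin(Y0)*dx+np.cos(Y0)*dy])
def turn(sg,a0,a1,k,z=.070):
    ax=st(-.03,.15*sg); yw=lambda a:Y0-a+k*np.pi
    move_gripper(.032,60); bot.reach([*ax,.15],down(yw(a0))); bot.servo_line([*ax,z],velocity=.1)
    move_gripper(0,60); o=get_obs(); print("grip",round(o["gripper_width"],4),round(o["grip_force"],1),np.round(o["wrist_force"],1))
    n=int(np.ceil(abs(a1-a0)/.35))
    for a in np.linspace(a0,a1,n+1)[1:]: bot.reach([*ax,z],down(yw(a)))
    bot.dwell(.2); o=get_obs(); print("end",round(o["gripper_width"],4),round(o["grip_force"],1),np.round(o["wrist_force"],1),round(o["ft_torque"][2],2),"q6",round(o["joint_pos"][5],2))
    move_gripper(.032); bot.servo_line([*ax,.15],velocity=.15); print("t",get_obs()["time_s"])
E
python3 - <<'E'
from h import *
a=st(-.03,.15); bot.reach([a[0]-.1,a[1]-.25,.25],down(Y0-.93+np.pi))
turn(1,.93,3.7,1); turn(1,3.7,4.0,0)
bot.reach([.35,-.05,.3],down(0)); shot("top","k1.png",(140,180,340,330),4)
E
```

```text
grip 0.0131 58.7 [6.3 1.3 0.8]
end 0.0125 62.0 [-9.3 18.6  7.3] -0.08 q6 2.79
t 10.4417
grip 0.0125 61.3 [ 5.1  8.2 -3.2]
end 0.0128 61.6 [ 3.7  6.4 -1.6] -0.03 q6 -0.04
t 16.1583
```

View pics/k1.png

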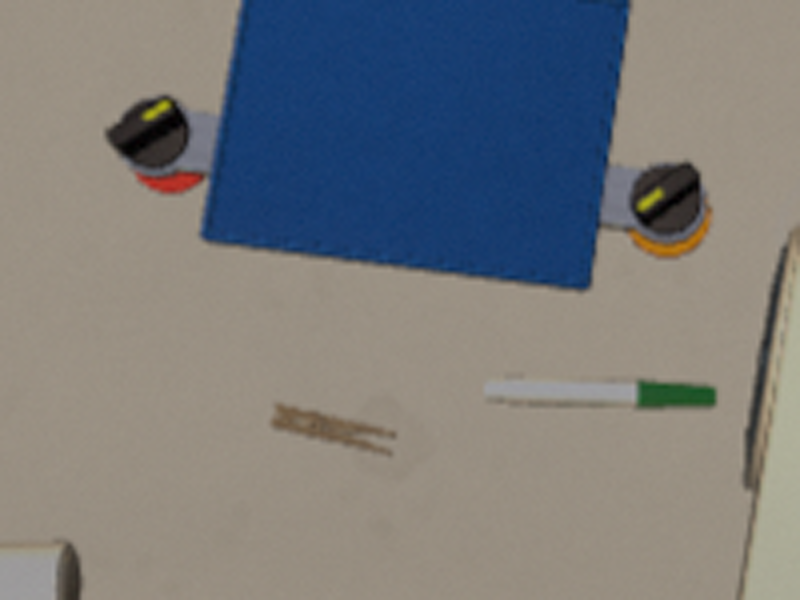

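Left mark is now up and to the right, at crop (157,108), as expected for about 4.0 rad. The brown peg is at crop (333,430) and the marker is undisturbed. Now the right knob.

Run:
```python
from h import *
turn(-1,1.0,2.8,1)
bot.reach([.3,-.35,.3],down(0))
c=shot("top","t2.png"); s=vision.read_camera("scene")
for n,sg in(("l",1),("r",-1)):
    ax=st(-.03,.15*sg)
    for cc,nm in((c,"top"),(s,"scene")):
        u,v=proj(cc,[*ax,.07]).astype(int)
        m=cv2.inRange(HSV(cc),np.array((24,110,70)),np.array((36,255,255)));mm=np.zeros_like(m);mm[v-22:v+22,u-22:u+22]=m[v-22:v+22,u-22:u+22]
        M=cv2.moments(mm,True)
        if M["m00"]:
            d=onz(cc,(M["m10"]/M["m00"],M["m01"]/M["m00"]),.077)[:2]-ax
            print(n,nm,M["m00"],(d*1000).round(1),"angle",round((Y0+np.pi-np.arctan2(d[1],d[0]))%(2*np.pi),3))
```

```text
grip 0.013 59.8 [ 5.1 -0.4  2. ]
end 0.0128 62.6 [-12.8  15.3  20.5] -0.01 q6 1.44
t 24.5583
l top 22.0 [ 7.7 -7.8] angle 3.829
l scene 20.0 [ 8.5 -5.4] angle 3.608
r top 23.0 [11.2  3.4] angle 2.745
r scene 12.0 [12.8  4.3] angle 2.712
```

View pics/t2.png

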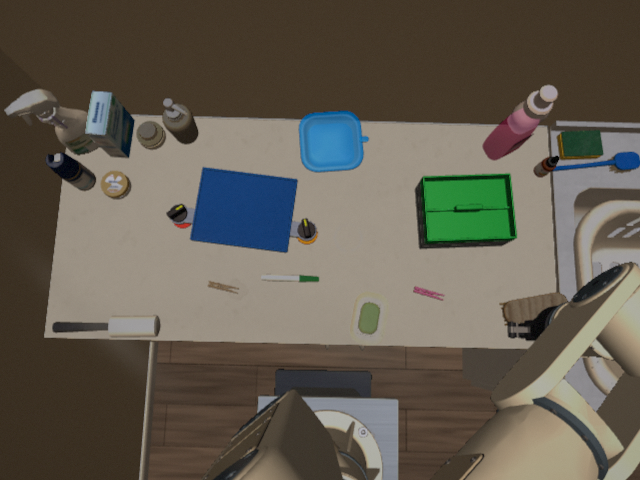

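The top view shows the scene unchanged, with pegs at (223,287) and (429,293) only. The left mark reads lower than commanded (about 3.8), so I'll nudge it to mid-window and measure again.

Run:
```python
from h import *
bot.reach([*st(-.13,-.05),.25],down(Y0-3.9))
turn(1,3.85,4.12,0)
bot.reach([.3,-.35,.3],down(0))
C={n:[vision.read_camera(n) for _ in range(3)] for n in("top","scene")}
for n,sg in(("l",1),("r",-1)):
    ax=st(-.03,.15*sg)
    for nm in C:
        u,v=proj(C[nm][0],[*ax,.07]).astype(int); A=[];B=[]
        for cc in C[nm]:
            h=HSV(cc).astype(float)[v-20:v+20,u-20:u+20]; f=cc["frame"].astype(float)[v-20:v+20,u-20:u+20]
            w=np.clip(np.minimum(f[...,0],f[...,1])-f[...,2]-35,0,None); w[f[...,0]<f[...,1]*.85]=0; w[f[...,0]>f[...,1]*1.3]=0
            g=np.mgrid[-20:20,-20:20]; A.append([(w*g[1]).sum()/w.sum()+u,(w*g[0]).sum()/w.sum()+v])
        d=onz(C[nm][0],np.mean(A,0),.077)[:2]-ax
        print(n,nm,np.std(A,0).round(2),(d*1000).round(1),"angle",round((Y0+np.pi-np.arctan2(d[1],d[0]))%(2*np.pi),3))
t=C["top"][0]
print(blobs(t,(105,150,60),(125,255,255),.05)[0])
f=lambda c,b:cv2.resize(c["frame"][b[1]:b[3],b[0]:b[2],::-1],(400,400),interpolation=cv2.INTER_CUBIC)
s=C["scene"][0];cv2.imwrite("pics/k3.png",np.hstack([f(t,(155,190,205,240)),f(s,(153,285,213,345))]))
```

```text
grip 0.0128 61.7 [ 3.9  5.8 -2. ]
end 0.0128 61.9 [ 3.2  5.1 -0.3] -0.03 q6 0.08
t 32.3833
l top [0.01 0.01] [ 6.3 -8.7] angle 3.98
l scene [0. 0.] [ 7.9 -7. ] angle 3.76
r top [0.01 0.01] [11.9  3.8] angle 2.723
r scene [0. 0.] [12.9  4.5] angle 2.704
(6846.5, (244, 210), array([572.2, 202.3]), array([173.9, 222.9]), 1.466)
```

View pics/k3.png

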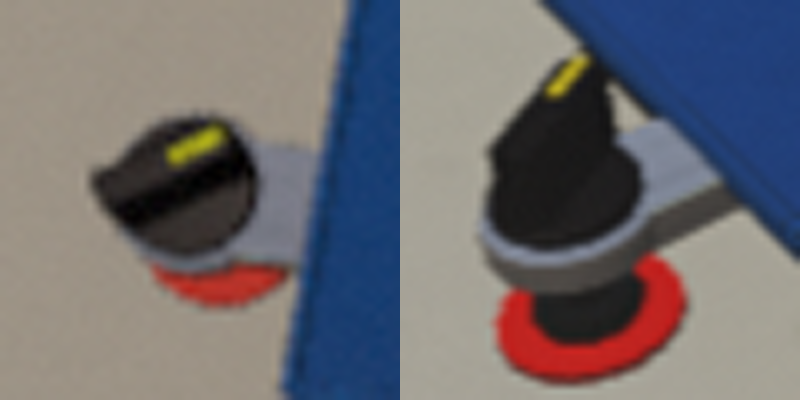

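The left mark sits at the upper right and the sole covers the red pad. The estimates, about 4.05 rad left and 2.72 rad right, are inside their windows (3.68–4.4 and 2.48–3.2). Next, the tray.

```bash
cat >> h.py <<'E'
def best(p,yaw):
    "of the two equal grasps, the one with the smaller |q6|"
    c=[(abs(q[5]),y) for y in(yaw,yaw+np.pi) for q in[bot.solve_ik(p,down(y))] if q is not None]; return min(c)[1]
E
python3 - <<'E'
from h import *
c=vision.read_camera("top"); b=blobs(c,(50,150,60),(70,255,255),.102)[0]; print(b)
T=b[2]/1000; ty=b[4]+np.pi/2; ty=(ty+np.pi/2)%np.pi-np.pi/2; print(T,ty,proj(c,[*T,.102]))
y=best([*T,.2],ty+np.pi/2)
move_gripper(.045,80); bot.reach([*T,.2],down(y)); bot.servo_line([*T,.092],velocity=.12)
move_gripper(0,90); o=get_obs(); print(o["gripper_width"],o["grip_force"],np.round(o["wrist_force"],1))
bot.servo_line([*T,.13],velocity=.08); o=get_obs(); print(o["gripper_width"],np.round(o["wrist_force"],1))
D=S0; bot.servo_line([*T,.15],velocity=.08)
y2=y+(Y0-ty)
n=4
for i in range(1,n+1):
    p=T+(D-T)*i/n; bot.servo_line([*p,.15],ori=down(y+(y2-y)*i/n),velocity=.15)
o=get_obs(); print(o["time_s"],o["gripper_width"],np.round(o["wrist_force"],1),np.round(o["position"],4))
print(blobs(vision.read_camera("top"),(50,150,60),(70,255,255),.112)[:2])
shot("scene","carry.png")
E
```

```text
(5582.0, (469, 207), array([ 577.4, -305.9]), array([148.9, 199. ]), -1.509)
[ 0.5774 -0.3059] 0.06179632679489666 [468.82428608 206.8285535 ]
0.010573877465971873 88.66861939430237 [-1.   0.4  6.6]
0.010614161015377651 [ 0.  -0.2 -3.5]
43.3417 0.010685128742277724 [ 1.1 -0.3 -2.3] [0.5721 0.2013 0.1499]
[(775.0, (277, 192), array([595.1, 110.3]), array([ 58.8, 149. ]), 0.333), (34.5, (202, 182), array([616.6, 293. ]), array([15.5, 21.9]), 0.556)]
```

View pics/carry.png

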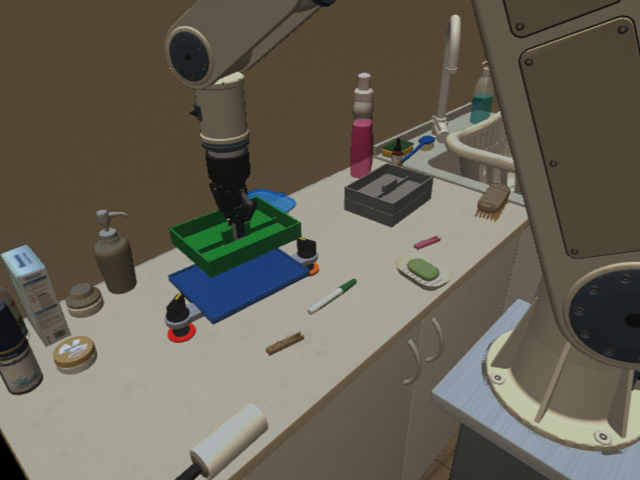

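The tray is held level above the deck and the grey trays stayed put at (388,190). The pink peg has shifted a little, so it needs measuring again. Lowering now.

Run:
```python
from h import *
bot.servo_line([*S0,.08],velocity=.1); f0=get_obs()["wrist_force"][2]
for z in np.arange(.078,.0655,-.001):
    bot.servo_line([*S0,z],velocity=.03); f=get_obs()["wrist_force"][2]
    if f-f0>2: break
print("z",z,f0,f)
move_gripper(.04); bot.servo_line([*S0,.2],velocity=.15); bot.reach([.3,-.35,.3],down(0))
o=get_obs(); print(o["time_s"])
c=shot("top","set.png"); print(blobs(c,(50,150,60),(70,255,255),.079)[0])
for nm,lo,hi in(("pink",(150,80,80),(175,255,255)),):
    print([b for b in blobs(c,lo,hi,.006) if b[0]<300])
h=HSV(c); print("peg hsv",h[284:291:2,215:235:5].reshape(-1,3).tolist(),"bg",h[300,223].tolist())
```

```text
z 0.06899999999999999 -2.785380890865198 8.287767165225082
50.4333
(5488.5, (244, 207), array([571.4, 199.6]), array([149.3, 199.8]), 1.466)
[(86.0, (413, 292), array([ 391.3, -203.6]), array([12.1, 65.7]), 1.307)]
peg hsv [[17, 77, 120], [18, 83, 105], [18, 50, 137], [19, 38, 146], [17, 80, 124], [18, 83, 102], [17, 99, 116], [17, 81, 120], [16, 61, 130], [18, 102, 110], [17, 73, 115], [17, 53, 124], [19, 37, 150], [19, 36, 136], [17, 68, 120], [16, 87, 117]] bg [18, 37, 150]
```

View pics/set.png

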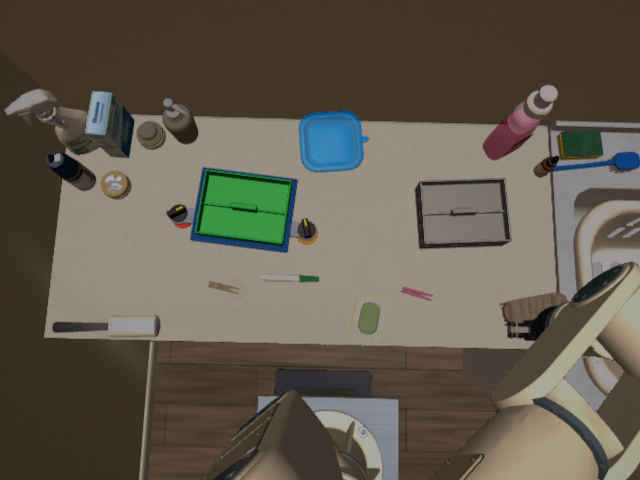

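The tray lies flat inside the lip, at (244,207). The pink peg is now at (417,293) and brown at (223,287). I'll pick them in turn.

```bash
cat >> h.py <<'E'
COL={"pink":((150,80,80),(175,255,255)),"brown":((10,56,60),(25,200,190)),"yellow":((22,120,90),(34,255,255))}
TR=np.array([.5714,.1996])
def find(col):
    "pegs of this colour lying on the worktop: centre xy (m), long-axis yaw"
    c=vision.read_camera("top"); out=[]
    for b in blobs(c,*COL[col],.008,25):
        x,y=b[2]
        if 300<x<780 and -420<y<520 and 45<b[3][1]<85 and b[3][0]<24 and not(480<x<660 and 90<y<310): out.append((b[2]/1000,b[4],b[1]))
    return out
def pick(p,yaw):
    y=best([*p,.12],yaw); move_gripper(.045,40); bot.reach([*p,.15],down(y)); bot.servo_line([*p,.020],velocity=.12)
    move_gripper(0,40); bot.servo_line([*p,.15],velocity=.15); w=get_obs()["gripper_width"]; print("picked width",round(w,4)); return w
def place(dx,dy):
    q=TR+st(dx,dy)-S0; y=best([*q,.15],Y0+np.pi/2); bot.reach([*q,.17],down(y)); w=get_obs()["gripper_width"]
    bot.servo_line([*q,.074],velocity=.12); print("at tray width",round(w,4)); move_gripper(.030); bot.servo_line([*q,.17],velocity=.15)
E
python3 - <<'E'
from h import *
for k in COL: print(k,find(k))
p=find("pink")[0]
if pick(*p[:2])>.008: place(-.037,0)
bot.reach([.3,-.35,.3],down(0)); print(get_obs()["time_s"],get_obs()["gripper_width"])
shot("top","p1.png")
for k in COL: print(k,find(k))
E
```

```text
pink [(array([ 0.3908, -0.2043]), 1.307, (413, 292))]
brown [(array([0.394 , 0.2482]), 1.362, (221, 286))]
yellow []
picked width 0.0136
at tray width 0.0136
60.2833 0.029743657153063412
pink []
brown [(array([0.3941, 0.2481]), 1.351, (221, 286))]
yellow []
```

View pics/p1.png

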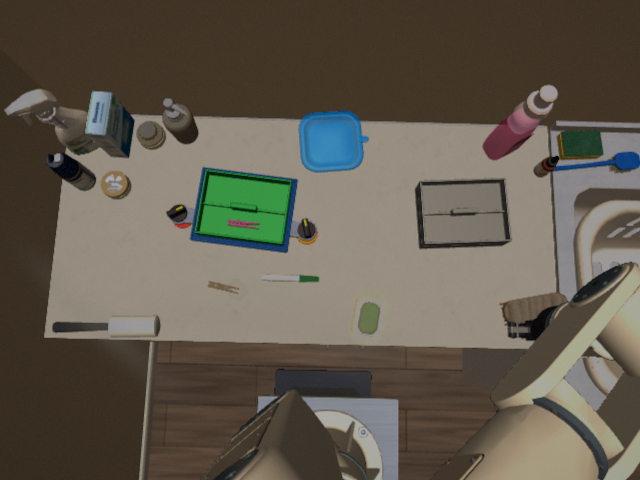

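The pink peg lies in the tray's front compartment at (243,224). Brown is still at (223,287).

Run:
```python
from h import *
p=find("brown")[0]
if pick(*p[:2])>.008: place(.037,0)
bot.reach([.3,-.35,.3],down(0)); print(get_obs()["time_s"])
c=shot("top","p2.png"); s=vision.read_camera("scene"); cv2.imwrite("pics/p2s.png",s["frame"][:,:,::-1])
for k in COL: print(k,find(k))
print(blobs(c,(50,150,60),(70,255,255),.079)[0])
```

```text
picked width 0.0134
at tray width 0.0137
70.9083
pink []
brown []
yellow []
(5491.5, (244, 207), array([571.4, 199.6]), array([149.3, 199.8]), 1.466)
```

View pics/p2.png

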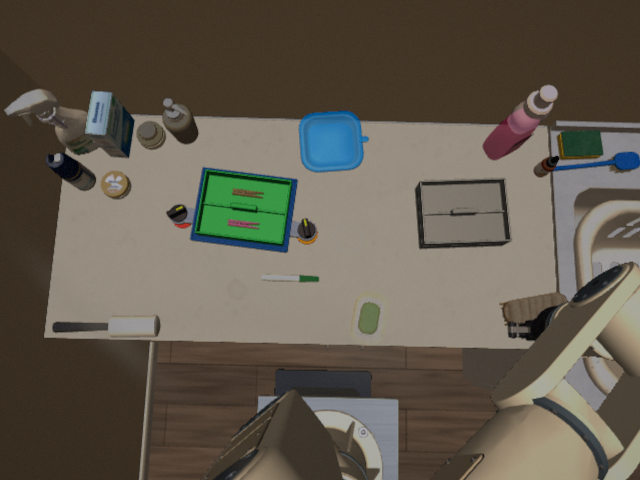

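View pics/p2s.png

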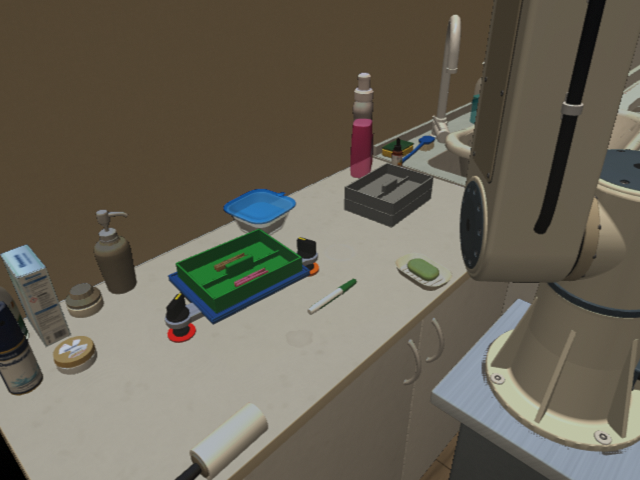

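Both views show the pink and brown pegs in the tray, at (243,224) and (247,193) from the top. The worktop is clear of pegs, and the marker and grey trays are untouched.

```bash
python3 -c "
from workcell import bot, vision, move_gripper, get_obs
print(bot.hand_in())"
```

```text
the job is handed in; nothing more can be done
None
```

I handed the job in at about 71 s. Both feet are screwed down to their pads, judging by knob-angle estimates rather than measured contact. The green tray sits flat inside the deck lip, and the two pegs present (pink and brown) are in it. The grey trays and marker were not disturbed.

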